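# Taper and wedge demonstration on the science table

### The arm

A 6-joint arm with a two-finger parallel gripper is mounted at the origin on the work surface. World frame = base frame: x ahead of the robot, y to its left, z up, the work surface at z = 0. Lengths are in mm, angles in rad, forces in N, time in s.
With the tool pointing down it reaches from about 300 to 850 mm from the base axis. Payload 5.4 kg.
Tool frame: the origin (TCP) lies midway between the tips of the shut fingers; the grasp point (between the pads) lies 19 mm behind it; y points along the fingers, z is the direction in which the jaws open and shut, and the axes are right-handed (so a half turn about y gives the same grasp; the last joint's range is limited). The gripper opens to 85 mm and grips with 20 to 120 N. Pads are 22 mm wide; open, the fingers measure 114 mm over their backs; the gripper's body (76 mm by 85 mm) begins 54 mm behind the grasp point. The pads swing forward as they close: fully open they stand 13 mm farther back than shut.
Start: joints at [-1.442, 0.158, 1.597, -0, 1.386, -0.21], TCP at [191.08, -542.305, 231.299] pointing down, gripper open.
Joint ranges: [-2.91, 2.91], [-0.94, 2.29], [0.18, 2.7], [-1.29, 4.43], [0.17, 2.64], [-3, 3]. Speed limits (rad/s): [2.57, 2.57, 3.14, 3.14, 3.14, 3.14].

### API

Orientations are given as a rotation vector (axis times angle).
In Python, from station import bot, imaging gives the robot as it stands.
- The arm moves only by the shell command python3 -m jog 'ROWS' [FORCE]. ROWS is JSON, a list of rows, each an object with "translation": the shift along the world's x, y, z in m, a list of three; "spin": the turn about the world's z in degrees; "grip": the closure, from -1 (fully open) to 1 (shut). In form: [{"translation": [x, y, z], "spin": spin, "grip": grip}, ...]. A call has 1 to 20 rows; each row shifts and turns the commanded pose from where the row before left it; what a row does not reach is not made up. A row lasts 1/8 s, in which the tool goes at most 62.5 mm and 10.7 degrees, less where a joint would pass 70% of its speed; a pose out of reach is approached as far as the arm can. A call with a gripper value outside its range is refused whole. The fingers move at their own pace and stop on an object; FORCE is the grip in N (left out, the last holds). Time passes only in rows, so rows that do not move let the fingers close. It gives the time, the measured TCP pose, the force and the opening at its end, in the units of the state.
- bot.read_state(): the state, without advancing time (a new reading comes with each control period).
- imaging.grab_frame(name): name is "side" or "top" or "wrist"; returns the picture (480x640x3 uint8, red, green, blue); there is no depth.
- imaging.camera_model(name): a dict with "vfov" (degrees; the focal length in pixels is half the picture's height over the tangent of half this angle, whatever the lens; pixels are square), "cx", "cy" (the principal point, pixels), "xyz" and "rotation" of the camera in the world. Camera axes: x right, y down, z forward; pixel columns grow to the right and rows downward; lengths in mm; the calibration is good to about 2 mm. A picture is of the moment at which its call begins: read the wrist's pose just before it. camera_model takes no time and is no camera call; for the wrist camera it gives the pose at the moment of the call.
- bot.hand_in(): hands the job in, once; it reports no verdict.
The state is a dict: "time_s": time; "joint_pos": joint angles; "joint_velocities": joint speeds; "tau": joint torques, N m; "position": TCP position; "ee_rot": TCP orientation; "contact_force": force on the tool from outside, world axes, zero at the start; "wrist_torque": the same for the moment, N m; "width": finger opening in mm.
Only numpy, scipy, OpenCV 4.12 (cv2) and the standard library are available. Lean on these libraries where they do the work, as an engineer would, in place of code of your own. Each camera call takes 0.05 s, during which the arm holds its last target.

### The job

For the taper demonstration, lower the blue plug into the grey socket with its bar about 45 degrees off the slot until it lands on the ledges inside, then press and twist the bar into line with the slot so that it drops fully home, and let go. Then slide the long yellow wedge along the wooden base, from its long end, through the slot until the tip stands 4 to 5 cm out of the far side and the plug is lifted about 1 cm; leave both so, and leave the orange plug in the rack.

Things in the scene. Friction and masses are not known exactly. Their poses are not given: they have to be found in the camera images.
- blue_plug: Blue-headed plug, 0.25 kg, upright in a hole of the brown 60 mm high rack (shoulder on its top; lift out 55 mm). Origin: foot of tang, z up, mm: tang 24 (x) x 12 (y), z 0-18; slippery tapered shank dia 26 at z 18 to 34 at z 53; shoulder dia 50, z 53-59; grip bar 60 (x) x 16 (y), z 59-91, gripped across y. In the socket it stands on the ledges at z 36 if over 17 degrees off the slot; in line it drops home to z 22.
- socket: Dark grey socket fixed on a wooden base. Origin: table level, on the bore axis, z up; x along the slot, the way the wedge goes. mm: base x -120 to 90, y +-55, top (slot floor) z 12, black lines lead in from its long -x end; body x +-30, y +-30; slot 18 wide, z 12 to the ledges at z 36, then 30 wide to z 46; round collar dia 56, rim z 75, bore dia 41 at the rim tapering to 29 at z 46.
- yellow_wedge: Long yellow wedge, 0.15 kg, loose, flat on the table. Origin: underside below the grip's centre, x to the tip, z up. mm: grip 30 (x) x 20 (y) x 48 high, gripped across y; neck x 15-55 and slippery blade x 55-165, 12 wide; top slopes from 25 high at x 55 to 5 at the tip. Lifts the plug from 16 past the bore axis on, 1.8 per 10 of travel, under 10 N; at socket x -90 the lift is 10 and the plug stays up.
- orange_plug: Look-alike plug with an orange head, same size and axes, in the rack's other hole 110 mm from the blue one: leave it. A short broad red wedge, too thick for the slot, and a lidded pot also stand about; they are not needed.
Mind the look-alikes: they are no part of the job. What is meant by the blue_plug is not pink, and is the smaller of those in its own colour.

How it is judged:
By the outcome, as a careful person would: the job done as asked, in the order asked, and still so for the second after the job is handed in, with the robot touching nothing.
It also fails if it takes over 64 s, if anything falls off the work surface, if the arm or the gripper's body presses on something with over 40 N, if the wrist force passes 120 N, or if a joint passes its speed limit or range.

## Working session

There is one attempt and no reset: what is moved stays moved. The work goes in short steps, Python scripts to look and compute and a shell command to move; the robot and the scene stay as the last step left them, time stands still between calls to the robot, and variables do not carry over. Pictures are saved under pics/ and viewed, and the job is handed in when it is done.

```bash
ls; mkdir -p pics
python3 - <<'E'
from station import bot, imaging
import cv2
s=bot.read_state();print(s)
for n in("side","top","wrist"):
    m=imaging.camera_model(n);print(n,m)
    cv2.imwrite(f"pics/{n}0.png",imaging.grab_frame(n)[:,:,::-1])
E
```

```text
pics
{'time_s': 0.0, 'joint_pos': array([-1.44208839e+00,  1.59045048e-01,  1.59824570e+00, -3.80551930e-05,
        1.38618976e+00, -2.10127602e-01]), 'joint_velocities': array([ 0.00081557,  0.00028088, -0.00010928,  0.00085876, -0.00120216,
        0.00243455]), 'tau': array([ 1.52966295e-03, -3.95994508e+01, -3.31434095e+01, -2.02811184e-04,
        8.51334975e-03,  2.42857050e-05]), 'position': array([ 190.99849848, -541.71044358,  230.31239854]), 'ee_rot': array([-0.34850625,  2.03950984, -2.03560743]), 'contact_force': array([-0.0339269 , -0.32900189, -0.10379639]), 'wrist_torque': array([ 0.02155648,  0.01328993, -0.04585093]), 'width': 85.30571060406108}
side {'vfov': 56.1977021368308, 'cx': 320.83936828658625, 'cy': 233.85200129894343, 'xyz': array([ 301.39286448, -603.61950227,  555.8987928 ]), 'rotation': array([-2.18713028,  0.4169123 , -0.21221449])}
top {'vfov': 46.198224131429555, 'cx': 317.4201230702701, 'cy': 241.14798584766507, 'xyz': array([ 317.5701182 ,   25.50135189, 1220.73807577]), 'rotation': array([-2.1139629 ,  2.12553724, -0.19692249])}
wrist {'vfov': 61.89994614686573, 'cx': 323.81375485389833, 'cy': 238.12070153222575, 'xyz': array([ 252.8061097 , -519.29124851,  373.99409002]), 'rotation': array([ 2.38043384, -1.68560894, -0.23003156])}
```

View pics/side0.png

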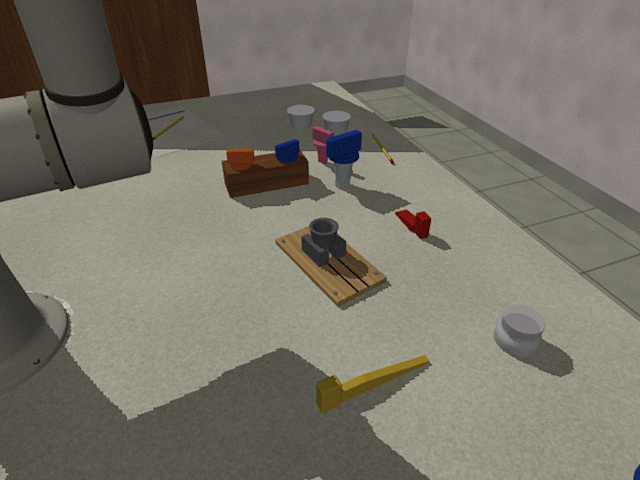

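View pics/top0.png

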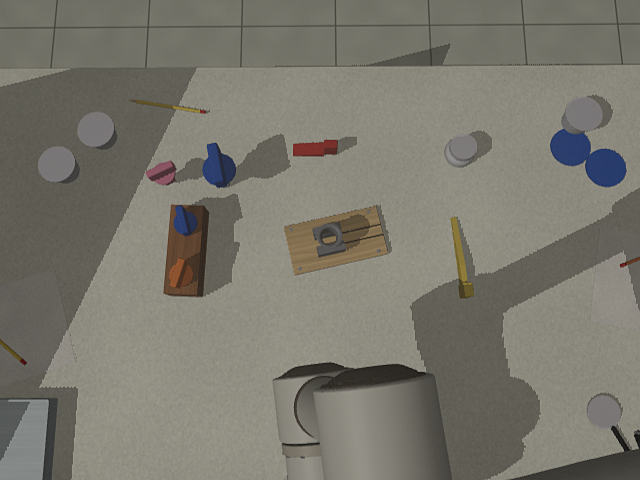

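View pics/wrist0.png

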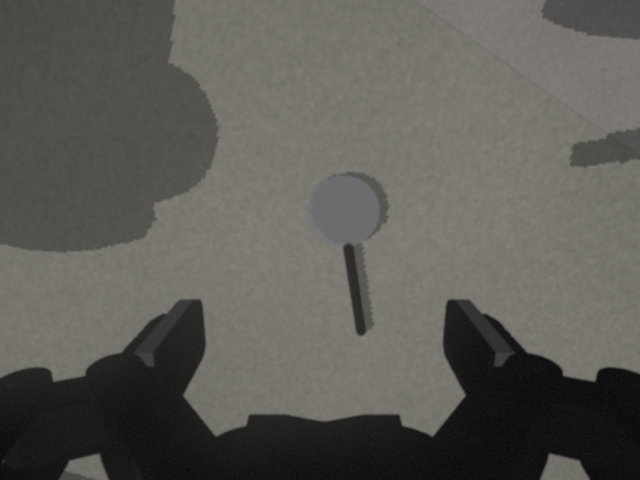

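Side and top views: the blue plug sits in the rack at top (184,220), with the larger blue look-alike outside it at (218,165) and the orange plug at (180,272). The socket is at top (329,237), with lead-in lines running right toward (385,232). The yellow wedge has its grip at (466,290) and tip at (454,218).

```bash
cat > h.py <<'E'
from station import bot, imaging
import cv2, numpy as np
from scipy.spatial.transform import Rotation as R
def cam(n):
    m=imaging.camera_model(n); m['f']=240/np.tan(np.radians(m['vfov']/2)); m['R']=R.from_rotvec(m['rotation']).as_matrix(); return m
def cast(m,px,z):
    px=np.atleast_2d(np.asarray(px,float)); d=np.c_[(px[:,0]-m['cx'])/m['f'],(px[:,1]-m['cy'])/m['f'],np.ones(len(px))]@m['R'].T
    return m['xyz']+d*((z-m['xyz'][2])/d[:,2])[:,None]
def proj(m,P):
    q=(np.atleast_2d(P)-m['xyz'])@m['R']; return np.c_[m['cx']+m['f']*q[:,0]/q[:,2],m['cy']+m['f']*q[:,1]/q[:,2]]
def mask(im,h0,h1,s=110,v=30):
    return cv2.inRange(cv2.cvtColor(im,cv2.COLOR_RGB2HSV),(h0,s,v),(h1,255,255))
def blobs(mk,amin=40):
    c,_=cv2.findContours(mk,cv2.RETR_EXTERNAL,cv2.CHAIN_APPROX_NONE); return [k for k in c if cv2.contourArea(k)>amin]
E
python3 - <<'E'
from h import *
im=cv2.imread('pics/top0.png')[:,:,::-1].copy(); m=cam('top')
for nm,a,z in(('blue',(105,130),80),('yellow',(20,32),20),('orange',(4,16),85)):
    for c in blobs(mask(im,*a,150)):
        r=cv2.minAreaRect(c); print(nm,cv2.contourArea(c),np.round(r[0]),np.round(r[1],1),np.round(r[2]),cast(m,r[0],z).round(), cast(m,cv2.boxPoints(r),z).round()[:,:2].tolist())
print(cast(m,[(329,237)],75).round(), cast(m,[(387,232),(287,252)],12).round())
v=cv2.resize(im[180:310,140:500],None,fx=2.2,fy=2.2,interpolation=cv2.INTER_CUBIC)
cv2.imwrite('pics/topcrop.png',v[:,:,::-1])
E
```

```text
blue 200.0 [179. 220.] [27.2 11.4] 76.0 [[583. 319.  80.]] [[609.0, 338.0], [614.0, 315.0], [558.0, 300.0], [552.0, 322.0]]
blue 431.5 [210. 165.] [42.8 17.4] 80.0 [[702. 257.  80.]] [[745.0, 285.0], [752.0, 248.0], [659.0, 229.0], [652.0, 265.0]]
blue 2109.5 [588. 157.] [80.6 36.3] 29.0 [[ 714. -544.   80.]] [[723.0, -451.0], [794.0, -495.0], [705.0, -636.0], [635.0, -591.0]]
yellow 60.0 [ 10. 350.] [27.6  3. ] 41.0 [[319. 678.  20.]] [[336.0, 704.0], [341.0, 700.0], [303.0, 653.0], [298.0, 656.0]]
yellow 214.0 [459. 251.] [67.4  7.7] 82.0 [[ 525. -275.   20.]] [[598.0, -261.0], [600.0, -278.0], [453.0, -289.0], [451.0, -273.0]]
yellow 63.5 [168. 106.] [63.   2.3] 9.0 [[864. 370.  20.]] [[874.0, 442.0], [879.0, 441.0], [855.0, 298.0], [850.0, 299.0]]
orange 120.0 [188. 276.] [ 8.2 21.2] 18.0 [[465. 294.  85.]] [[447.0, 308.0], [488.0, 296.0], [483.0, 280.0], [442.0, 292.0]]
orange 233.0 [175. 272.] [11.1 29.7] 18.0 [[474. 321.  85.]] [[449.0, 340.0], [507.0, 323.0], [500.0, 301.0], [442.0, 318.0]]
[[546.   6.  75.]] [[ 569. -122.   12.]
 [ 526.   97.   12.]]
```

View pics/topcrop.png

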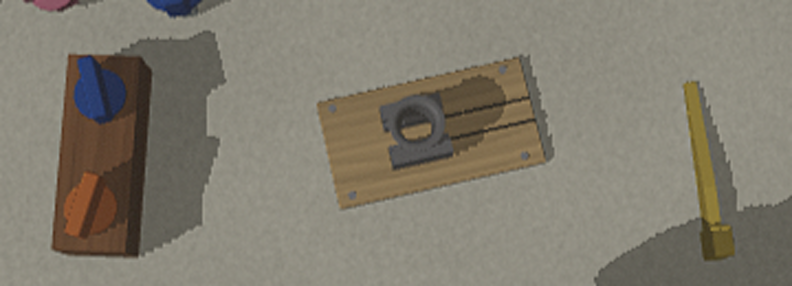

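Run:
```python
from h import *
s=bot.read_state(); M=R.from_rotvec(s['ee_rot']).as_matrix(); print(M.round(3)); 
print('jaw yaw',np.degrees(np.arctan2(M[1,2],M[0,2])))
c=cam('wrist'); print((M.T@(c['xyz']-s['position'])).round(1)); print((M.T@c['R']).round(3)); print(c['R'].round(2))
im=cv2.imread('pics/top0.png')[:,:,::-1].copy(); m=cam('top')
for P in [(583,319,98),(546,6,75)]: print(proj(m,P))
```

```text
[[-0.943 -0.     0.332]
 [-0.332  0.002 -0.943]
 [-0.    -1.    -0.002]]
jaw yaw -70.58828254053645
[ -65.8 -143.6   -0.9]
[[ 0.001  0.965  0.264]
 [ 0.001 -0.264  0.965]
 [ 1.    -0.    -0.002]]
[[ 0.33 -0.91 -0.25]
 [-0.94 -0.32 -0.08]
 [-0.    0.26 -0.96]]
[[176.41266273 218.16034836]]
[[329.05426396 237.15395729]]
```

```bash
python3 -m jog '[{"translation":[0.027,0.042,0.003],"spin":0,"grip":-1},{"translation":[0.027,0.042,0.003],"spin":0,"grip":-1},{"translation":[0.027,0.042,0.003],"spin":0,"grip":-1},{"translation":[0.027,0.042,0.003],"spin":0,"grip":-1},{"translation":[0.027,0.042,0.003],"spin":0,"grip":-1},{"translation":[0.027,0.042,0.003],"spin":0,"grip":-1},{"translation":[0.027,0.042,0.003],"spin":0,"grip":-1},{"translation":[0.027,0.042,0.003],"spin":0,"grip":-1},{"translation":[0.027,0.042,0.003],"spin":0,"grip":-1},{"translation":[0.027,0.042,0.003],"spin":0,"grip":-1},{"translation":[0.027,0.042,0.003],"spin":0,"grip":-1},{"translation":[0.027,0.042,0.003],"spin":0,"grip":-1},{"translation":[0.027,0.042,0.003],"spin":0,"grip":-1},{"translation":[0,0,0],"spin":0,"grip":-1},{"translation":[0,0,0],"spin":0,"grip":-1}]'
python3 - <<'E'
from h import *
m=cam('wrist'); im=imaging.grab_frame('wrist'); cv2.imwrite('pics/w1.png',im[:,:,::-1]); np.save('w1.npy',im)
import pickle; pickle.dump(m,open('w1.pkl','wb')); print(m['xyz'],bot.read_state()['position'])
E
```

```text
time_s: 2.02
position: [541.7, 3.5, 269.8]
ee_rot: [-0.35, 2.038, -2.038]
contact_force: [0.1, -0.4, -0.3]
width: 85.7
[603.59441523  26.25247725 413.32460366] [541.5780644    3.02133916 269.92371115]
```

View pics/w1.png

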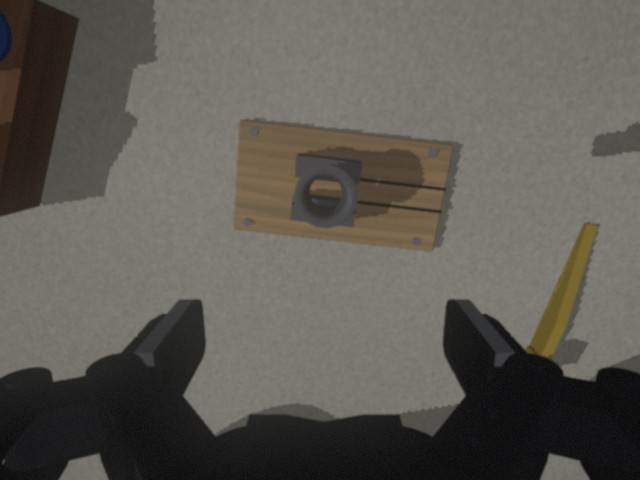

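```bash
cat > sock.py <<'E'
from h import *
import sys,pickle
def measure(im,m,draw=None):
    hsv=cv2.cvtColor(im,cv2.COLOR_RGB2HSV)
    wood=cv2.inRange(hsv,(8,60,30),(25,200,255)); wood=cv2.morphologyEx(wood,cv2.MORPH_CLOSE,np.ones((9,9)))
    return wood
im=np.load('w1.npy'); m=pickle.load(open('w1.pkl','rb'))
wood=measure(im,m)
for c in blobs(wood,5000):
    h=cv2.convexHull(c); r=cv2.minAreaRect(h); print(r, cv2.contourArea(h))
    q=cv2.approxPolyDP(h,12,True)[:,0]; print(q.tolist()); print(cast(m,q,12).round(1)[:,:2].tolist())
g=cv2.cvtColor(im,cv2.COLOR_RGB2GRAY); print(g[195,280:380].tolist()); print(g[140:240,326].tolist())
cv2.imwrite('pics/w1c.png',cv2.resize(im[110:260,220:470],None,fx=3.2,fy=3.2,interpolation=cv2.INTER_CUBIC)[:,:,::-1])
E
python3 sock.py
```

```text
((339.935791015625, 185.72335815429688), (214.4617156982422, 109.12216186523438), 6.581944942474365) 22577.0
[[240, 121], [451, 145], [432, 249], [234, 228]]
[[582.8, 105.1], [629.6, -95.7], [525.8, -120.6], [478.7, 81.3]]
((38.49999237060547, 106.99998474121094), (76.99998474121094, 213.99996948242188), 0.0) 12202.0
[[46, 0], [77, 19], [38, 203], [0, 214], [0, 0]]
[[625.1, 297.9], [619.0, 269.0], [437.6, 276.5], [413.2, 311.5], [611.4, 336.8]]
[96, 98, 98, 101, 99, 99, 99, 100, 99, 101, 99, 100, 94, 87, 81, 79, 75, 74, 72, 69, 67, 64, 60, 56, 52, 51, 46, 47, 47, 49, 50, 49, 50, 52, 53, 54, 54, 57, 57, 59, 60, 60, 63, 62, 62, 63, 67, 67, 68, 69, 69, 72, 72, 70, 69, 72, 72, 70, 73, 71, 70, 68, 66, 65, 66, 69, 73, 77, 82, 85, 84, 81, 76, 74, 71, 70, 69, 70, 71, 73, 72, 72, 74, 72, 72, 73, 73, 70, 72, 71, 71, 70, 71, 69, 72, 72, 69, 70, 70, 71]
[99, 99, 96, 96, 93, 92, 90, 85, 79, 73, 72, 71, 70, 70, 69, 69, 60, 51, 58, 70, 73, 76, 73, 75, 75, 75, 74, 75, 73, 73, 73, 72, 71, 67, 64, 60, 55, 56, 55, 59, 72, 90, 96, 98, 98, 101, 101, 103, 96, 81, 75, 75, 74, 74, 71, 67, 57, 51, 46, 48, 54, 57, 56, 56, 55, 55, 53, 48, 51, 48, 49, 51, 49, 47, 49, 54, 55, 60, 65, 65, 73, 75, 74, 75, 75, 73, 77, 82, 94, 103, 106, 103, 99, 99, 98, 99, 101, 105, 102, 105]
```

View pics/w1c.png

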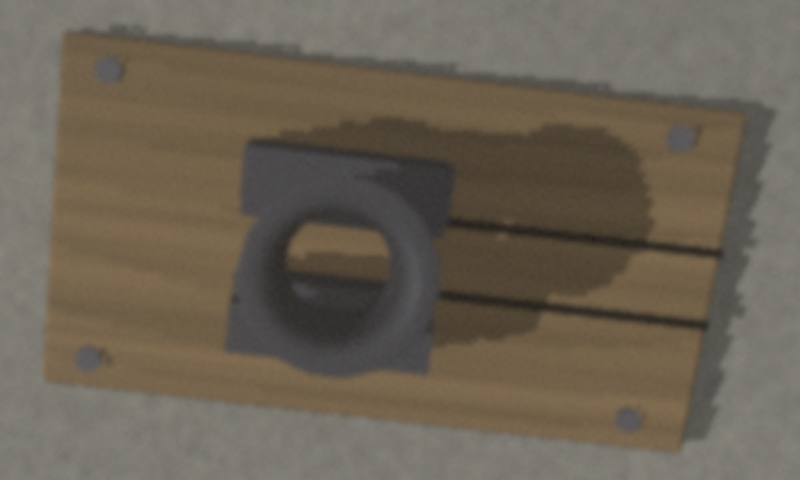

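Run:
```python
from h import *
import pickle
m=pickle.load(open('w1.pkl','rb')); im=np.load('w1.npy')
print(cast(m,[(326,196.4),(294.4,196.4),(357.5,196.4),(326,165.6),(326,227)],75).round(1))
a=np.radians(103.1); o=np.array([550.8,7.2,75]); t=np.linspace(0,2*np.pi,60)
def T(p): return o*[1,1,0]+np.c_[p[:,0]*np.cos(a)-p[:,1]*np.sin(a),p[:,0]*np.sin(a)+p[:,1]*np.cos(a),p[:,2]]
v=cv2.resize(im[110:260,220:470],None,fx=3.2,fy=3.2,interpolation=cv2.INTER_CUBIC).copy()
for P in [np.c_[28*np.cos(t),28*np.sin(t),75+0*t],np.c_[20.5*np.cos(t),20.5*np.sin(t),75+0*t],np.array([[-120,-55,12],[90,-55,12],[90,55,12],[-120,55,12]]),np.array([[-30,-30,46],[30,-30,46],[30,30,46],[-30,30,46]])]:
    q=((proj(m,T(P))-[220,110]+.5)*3.2).astype(np.int32); cv2.polylines(v,[q],True,(0,255,0),1)
cv2.imwrite('pics/w1d.png',v[:,:,::-1])
```

```text
[[551.1   6.3  75. ]
 [542.1  31.7  75. ]
 [560.  -19.   75. ]
 [575.5  15.   75. ]
 [525.8  -2.6  75. ]]
```

View pics/w1d.png

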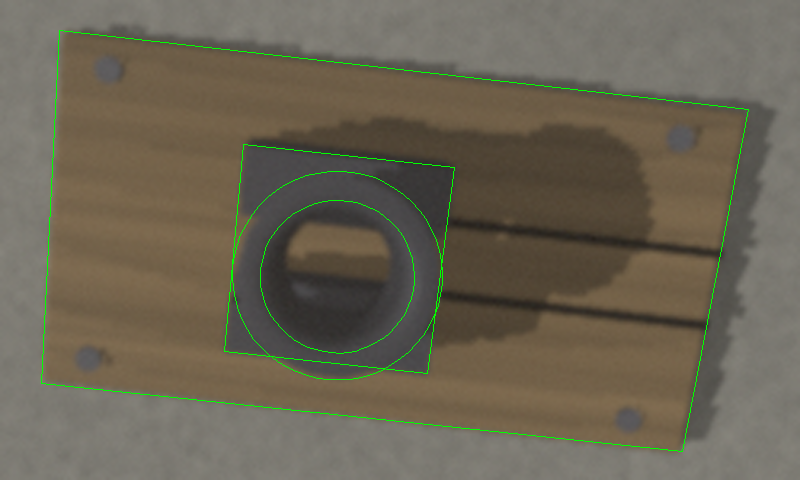

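```bash
python3 -m jog '[{"translation":[0.006,0.045,-0.007],"spin":0,"grip":-1},{"translation":[0.006,0.045,-0.007],"spin":0,"grip":-1},{"translation":[0.006,0.045,-0.007],"spin":0,"grip":-1},{"translation":[0.006,0.045,-0.007],"spin":0,"grip":-1},{"translation":[0.006,0.045,-0.007],"spin":0,"grip":-1},{"translation":[0.006,0.045,-0.007],"spin":0,"grip":-1},{"translation":[0.006,0.045,-0.007],"spin":0,"grip":-1},{"translation":[0,0,0],"spin":0,"grip":-1},{"translation":[0,0,0],"spin":0,"grip":-1}]'
python3 - <<'E'
from h import *
m=cam('wrist'); im=imaging.grab_frame('wrist'); cv2.imwrite('pics/w2.png',im[:,:,::-1]); np.save('w2.npy',im)
import pickle; pickle.dump(m,open('w2.pkl','wb')); print(m['xyz'],bot.read_state()['position'])
E
```

```text
time_s: 3.2
position: [584.4, 317.2, 221.3]
ee_rot: [-0.347, 2.038, -2.039]
contact_force: [-0.6, -0.6, -0.5]
width: 85.0
[646.17049955 339.92407837 364.81470219] [584.47587229 316.97642065 221.57388899]
```

View pics/w2.png

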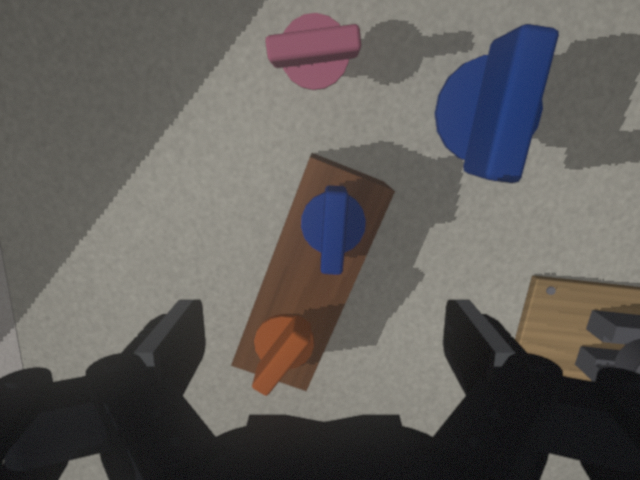

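Run:
```python
from h import *
im=np.load('w2.npy')
v=cv2.resize(im[150:300,240:420],None,fx=4,fy=4,interpolation=cv2.INTER_CUBIC)
cv2.imwrite('pics/w2c.png',v[:,:,::-1])
for y in (200,215,230,245,260,270): print(y, im[y,300:370,2].tolist())
```

```text
200 [64, 61, 64, 59, 61, 60, 62, 59, 63, 67, 80, 95, 110, 116, 116, 116, 117, 116, 115, 115, 117, 116, 115, 113, 108, 113, 119, 123, 121, 120, 119, 119, 119, 117, 117, 117, 117, 117, 116, 116, 114, 114, 112, 113, 108, 96, 85, 76, 75, 80, 82, 79, 78, 80, 77, 72, 61, 52, 45, 43, 44, 43, 45, 41, 40, 45, 46, 44, 44, 44]
215 [66, 82, 104, 114, 115, 116, 116, 114, 116, 115, 115, 116, 115, 117, 113, 115, 113, 113, 115, 115, 116, 114, 115, 108, 112, 118, 122, 122, 118, 117, 116, 117, 117, 117, 116, 115, 115, 113, 112, 111, 112, 112, 111, 105, 93, 83, 72, 76, 80, 82, 81, 80, 80, 80, 79, 80, 81, 81, 80, 80, 80, 80, 80, 76, 63, 49, 44, 45, 44, 43]
230 [63, 81, 104, 114, 116, 115, 114, 115, 115, 115, 116, 116, 114, 115, 112, 116, 115, 113, 114, 116, 114, 113, 106, 111, 117, 122, 119, 119, 118, 117, 116, 116, 114, 114, 115, 113, 114, 112, 110, 111, 111, 111, 104, 92, 81, 74, 77, 80, 81, 81, 80, 81, 79, 81, 79, 80, 82, 81, 79, 82, 79, 79, 81, 77, 68, 53, 45, 43, 44, 44]
245 [56, 57, 57, 56, 58, 56, 57, 57, 63, 76, 93, 106, 112, 116, 115, 114, 115, 113, 114, 114, 111, 107, 110, 117, 121, 122, 116, 117, 115, 115, 113, 115, 114, 113, 111, 113, 112, 111, 111, 111, 108, 101, 89, 80, 73, 75, 79, 81, 80, 80, 79, 80, 79, 80, 76, 68, 57, 50, 44, 44, 43, 43, 41, 43, 41, 44, 43, 40, 45, 45]
260 [55, 56, 59, 57, 55, 55, 55, 56, 57, 57, 58, 57, 56, 55, 54, 54, 52, 54, 54, 55, 73, 101, 118, 120, 117, 115, 115, 115, 114, 112, 114, 112, 112, 111, 111, 112, 110, 110, 109, 106, 100, 88, 76, 65, 54, 52, 53, 55, 53, 56, 54, 54, 52, 51, 52, 52, 51, 53, 51, 51, 52, 50, 53, 56, 69, 85, 92, 93, 94, 93]
270 [56, 56, 54, 56, 55, 52, 56, 55, 56, 55, 53, 56, 53, 54, 52, 53, 54, 51, 50, 53, 77, 104, 119, 118, 116, 113, 112, 113, 111, 111, 112, 112, 111, 112, 109, 110, 110, 109, 108, 101, 90, 78, 66, 55, 54, 54, 54, 51, 49, 51, 51, 49, 49, 53, 52, 51, 53, 53, 52, 62, 77, 87, 91, 92, 92, 91, 92, 92, 93, 93]
```

View pics/w2c.png

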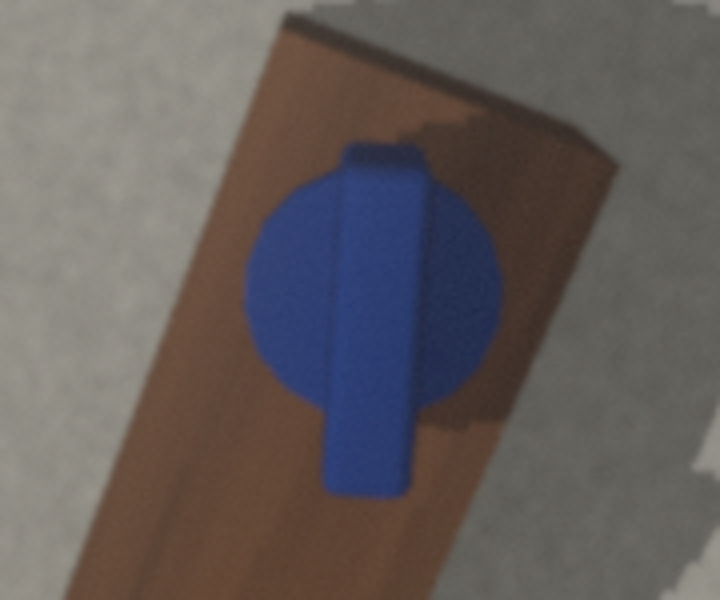

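Run:
```python
from h import *
import pickle
m=pickle.load(open('w2.pkl','rb')); im=np.load('w2.npy')
q=np.array([(345,172),(426,172),(409,497),(323,495)])/4+[240,150]-.4
P=cast(m,q,98);print(P.round(1)); d=np.diff(np.r_[P,P[:1]],axis=0);print(np.linalg.norm(d,axis=1).round(1),np.degrees(np.arctan2(d[:,1],d[:,0])).round(1),P.mean(0))
c=cast(m,np.array([(246,290),(503,290),(374,290)])/4+[240,150]-.4,66);print(c.round(1),np.linalg.norm(c[0]-c[1]))
```

```text
[[607.4 325.1  98. ]
 [611.8 312.3  98. ]
 [556.5 295.2  98. ]
 [551.8 309.7  98. ]]
[13.6 57.9 15.2 57.6] [ -70.7 -162.8  107.9   15.5] [581.86986551 310.58891109  98.        ]
[[575.  333.7  66. ]
 [591.3 287.3  66. ]
 [583.1 310.6  66. ]] 49.200152472342836
```

```bash
python3 -m jog '[{"translation":[-0.002,-0.0065,-0.03],"spin":-3,"grip":-1},{"translation":[0,0,-0.04],"spin":0,"grip":-1},{"translation":[0,0,-0.04],"spin":0,"grip":-1},{"translation":[0,0,-0.028],"spin":0,"grip":-1},{"translation":[0,0,-0.012],"spin":0,"grip":-1},{"translation":[0,0,0],"spin":0,"grip":-1},{"translation":[0,0,0],"spin":0,"grip":1},{"translation":[0,0,0],"spin":0,"grip":1},{"translation":[0,0,0],"spin":0,"grip":1},{"translation":[0,0,0],"spin":0,"grip":1},{"translation":[0,0,0],"spin":0,"grip":1},{"translation":[0,0,0],"spin":0,"grip":1}]' 60
```

```text
time_s: 4.75
position: [582.6, 312.3, 72.0]
ee_rot: [-0.297, 2.067, -2.067]
contact_force: [-0.6, -1.5, 4.7]
width: 14.9
```

```bash
python3 -m jog '[{"translation":[0,0,0.02],"spin":0,"grip":1},{"translation":[0,0,0.04],"spin":0,"grip":1},{"translation":[0,0,0.04],"spin":0,"grip":1},{"translation":[0,0,0.02],"spin":0,"grip":1},{"translation":[0,0,0],"spin":0,"grip":1}]'
python3 - <<'E'
from h import *
im=imaging.grab_frame('wrist'); cv2.imwrite('pics/w3.png',im[:,:,::-1]); s=bot.read_state(); M=R.from_rotvec(s['ee_rot']).as_matrix()
print(s['position'],np.degrees(np.arctan2(M[1,2],M[0,2])),M[:,1],s['joint_pos'])
E
```

```text
time_s: 5.38
position: [582.8, 312.5, 192.9]
ee_rot: [-0.295, 2.067, -2.066]
contact_force: [-0.2, 0.2, -2.4]
width: 14.6
[581.76547129 312.11866191 190.76052821] -73.58836737146028 [-6.45012989e-04 -1.66512099e-04 -9.99999778e-01] [3.09779555e-01 4.05455857e-01 1.37816775e+00 3.89177278e-05
 1.35863411e+00 1.59413064e+00]
```

View pics/w3.png

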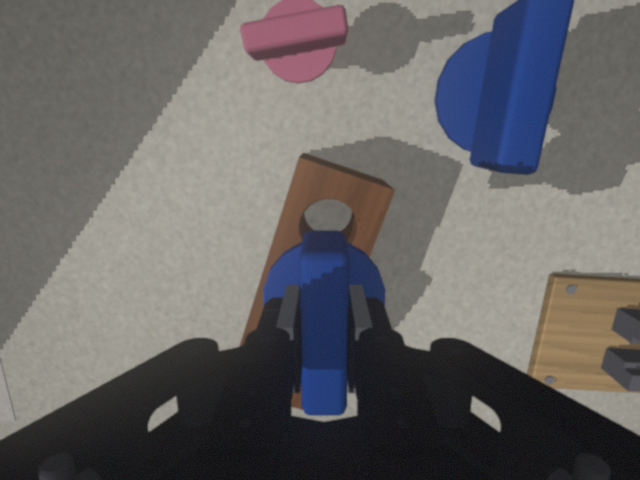

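Run:
```python
from h import *
m=cam('wrist'); s=bot.read_state(); M=R.from_rotvec(s['ee_rot']).as_matrix()
for dz in(26,):
    P=cast(m,[(302,251),(346,251),(345,413),(303,413)],s['position'][2]+dz)
    print(((P-s['position'])@M).round(1))
P=cast(m,[(264,295),(386,295),(304,413),(325,413)],s['position'][2]-6);print(((P-s['position'])@M).round(1))
```

```text
[[-29.5 -26.   -7.8]
 [-29.5 -26.    5.8]
 [ 29.2 -26.    6.2]
 [ 29.2 -26.   -8.3]]
[[ -1.    6.  -25.2]
 [ -1.    6.   23.9]
 [ 55.    6.   -9.9]
 [ 55.    6.   -0.6]]
```

```bash
python3 -m jog '[{"translation":[-0.0044,-0.0437,0],"spin":6,"grip":1},{"translation":[-0.0044,-0.0437,0],"spin":6,"grip":1},{"translation":[-0.0044,-0.0437,0],"spin":6,"grip":1},{"translation":[-0.0044,-0.0437,0],"spin":6,"grip":1},{"translation":[-0.0044,-0.0437,0],"spin":6,"grip":1},{"translation":[-0.0044,-0.0437,0],"spin":6,"grip":1},{"translation":[-0.0044,-0.0437,0],"spin":6,"grip":1},{"translation":[0,0,-0.02],"spin":0,"grip":1},{"translation":[0,0,-0.02],"spin":0,"grip":1},{"translation":[0,0,0],"spin":0,"grip":1},{"translation":[0,0,0],"spin":0,"grip":1}]'
python3 - <<'E'
from h import *
for n in('wrist','side'):
    im=imaging.grab_frame(n); cv2.imwrite('pics/%s4.png'%n,im[:,:,::-1]); s=bot.read_state(); print(s['position'])
E
```

```text
time_s: 6.8
position: [551.0, 6.5, 150.9]
ee_rot: [-0.897, 1.603, -1.602]
contact_force: [0.3, -0.4, -2.4]
width: 15.0
[551.48015448   6.41139637 151.56453564]
[551.70855096   6.36580907 151.92064121]
```

View pics/wrist4.png

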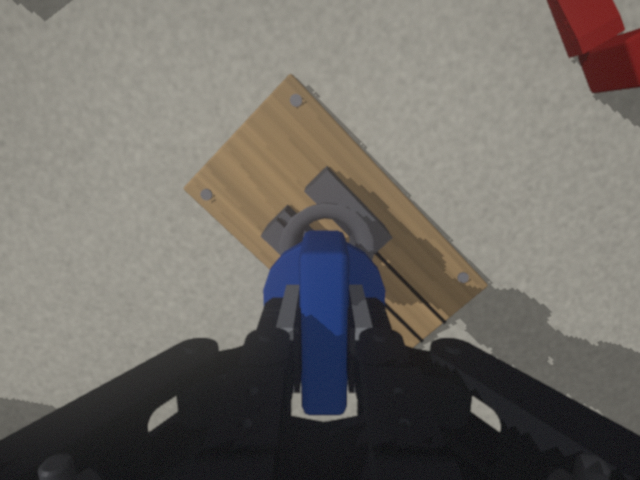

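View pics/side4.png

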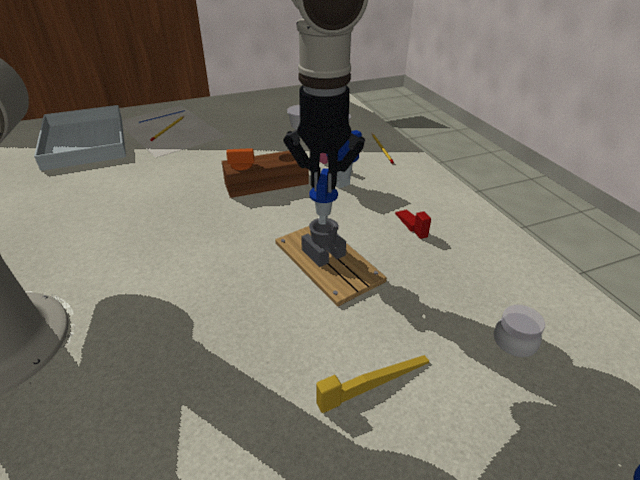

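```bash
python3 -m jog '[{"translation":[0,0,-0.02],"spin":0,"grip":1},{"translation":[0,0,-0.015],"spin":0,"grip":1},{"translation":[0,0,-0.008],"spin":0,"grip":1},{"translation":[0,0,-0.004],"spin":0,"grip":1},{"translation":[0,0,0],"spin":0,"grip":1}]'; python3 -m jog '[{"translation":[0,0,-0.002],"spin":0,"grip":1},{"translation":[0,0,-0.001],"spin":0,"grip":1},{"translation":[0,0,0],"spin":0,"grip":1}]'
```

```text
time_s: 7.52
position: [551.4, 6.3, 104.4]
ee_rot: [-0.896, 1.602, -1.603]
contact_force: [1.0, -0.5, -2.1]
width: 15.2
time_s: 7.9
position: [551.3, 6.3, 101.4]
ee_rot: [-0.896, 1.603, -1.603]
contact_force: [0.0, 0.4, -3.2]
width: 15.0
```

```bash
python3 -m jog '[{"translation":[0,0,-0.001],"spin":0,"grip":1},{"translation":[0,0,0],"spin":0,"grip":1}]'; python3 -m jog '[{"translation":[0,0,-0.001],"spin":0,"grip":1},{"translation":[0,0,0],"spin":0,"grip":1}]'
```

```text
time_s: 8.15
position: [551.5, 6.2, 100.9]
ee_rot: [-0.895, 1.602, -1.603]
contact_force: [-0.8, -0.3, 1.0]
width: 15.0
time_s: 8.4
position: [551.8, 6.2, 100.7]
ee_rot: [-0.895, 1.602, -1.603]
contact_force: [-2.8, 0.5, 7.6]
width: 14.5
```

```bash
python3 -m jog '[{"translation":[0,0,-0.0005],"spin":5,"grip":1},{"translation":[0,0,0],"spin":5,"grip":1},{"translation":[0,0,0],"spin":5,"grip":1},{"translation":[0,0,0],"spin":5,"grip":1},{"translation":[0,0,0],"spin":0,"grip":1}]'; python3 -m jog '[{"translation":[0,0,0],"spin":5,"grip":1},{"translation":[0,0,-0.001],"spin":5,"grip":1},{"translation":[0,0,-0.001],"spin":5,"grip":1},{"translation":[0,0,-0.001],"spin":5,"grip":1},{"translation":[0,0,0],"spin":5,"grip":1},{"translation":[0,0,0],"spin":0,"grip":1}]'
```

```text
time_s: 9.02
position: [553.4, 5.6, 100.5]
ee_rot: [-1.103, 1.353, -1.36]
contact_force: [2.2, -0.8, 6.0]
width: 14.9
time_s: 9.78
position: [550.5, 6.5, 94.9]
ee_rot: [-1.311, 1.038, -1.035]
contact_force: [-0.3, -0.9, -2.8]
width: 14.6
```

```bash
python3 -m jog '[{"translation":[0,0,-0.003],"spin":0,"grip":1},{"translation":[0,0,-0.003],"spin":0,"grip":1},{"translation":[0,0,-0.002],"spin":0,"grip":1},{"translation":[0,0,0],"spin":0,"grip":1}]';python3 -m jog '[{"translation":[0,0,-0.001],"spin":0,"grip":1},{"translation":[0,0,-0.001],"spin":0,"grip":1},{"translation":[0,0,0],"spin":0,"grip":1}]'; python3 -c "
from h import *
s=bot.read_state(); M=R.from_rotvec(s['ee_rot']).as_matrix();print(s['position'],s['contact_force'],np.degrees(np.arctan2(M[1,2],M[0,2])))"
```

```text
time_s: 10.28
position: [551.2, 6.3, 87.6]
ee_rot: [-1.311, 1.036, -1.035]
contact_force: [0.1, -0.7, -2.6]
width: 15.0
time_s: 10.65
position: [551.3, 6.3, 87.0]
ee_rot: [-1.311, 1.035, -1.035]
contact_force: [-4.1, -1.1, 7.4]
width: 14.9
[551.33620721   6.29071868  86.95764646] [-4.07023099 -1.096231    7.35088847] 13.416512771593474
```

```bash
python3 -m jog '[{"translation":[0,0,0],"spin":0,"grip":-1},{"translation":[0,0,0],"spin":0,"grip":-1},{"translation":[0,0,0],"spin":0,"grip":-1},{"translation":[0,0,0],"spin":0,"grip":-1},{"translation":[0,0,0.03],"spin":0,"grip":-1},{"translation":[0,0,0.045],"spin":0,"grip":-1},{"translation":[0,0,0.045],"spin":0,"grip":-1},{"translation":[-0.008,-0.028,0.002],"spin":-9.8,"grip":-1},{"translation":[-0.008,-0.028,0.002],"spin":-9.8,"grip":-1},{"translation":[-0.008,-0.028,0.002],"spin":-9.8,"grip":-1},{"translation":[-0.008,-0.028,0.002],"spin":-9.8,"grip":-1},{"translation":[-0.008,-0.028,0.002],"spin":-9.8,"grip":-1},{"translation":[-0.008,-0.028,0.002],"spin":-9.8,"grip":-1},{"translation":[-0.008,-0.028,0.002],"spin":-9.8,"grip":-1},{"translation":[-0.008,-0.028,0.002],"spin":-9.8,"grip":-1},{"translation":[-0.008,-0.028,0.002],"spin":-9.8,"grip":-1},{"translation":[-0.008,-0.028,0.002],"spin":-9.8,"grip":-1},{"translation":[0,0,0],"spin":0,"grip":-1},{"translation":[0,0,0],"spin":0,"grip":-1}]'
python3 - <<'E'
from h import *
import pickle
m=cam('wrist'); im=imaging.grab_frame('wrist'); cv2.imwrite('pics/w5.png',im[:,:,::-1]); np.save('w5.npy',im)
pickle.dump(m,open('w5.pkl','wb')); s=bot.read_state();print(m['xyz'],s['position'],s['joint_pos'])
cv2.imwrite('pics/side5.png',imaging.grab_frame('side')[:,:,::-1])
E
```

```text
time_s: 13.02
position: [471.4, -273.1, 225.6]
ee_rot: [-0.105, 2.173, -2.171]
contact_force: [0.8, -1.0, 0.7]
width: 85.4
[ 536.61523092 -266.21351278  369.15896704] [ 471.44464983 -272.81547025  225.61352801] [-7.46756556e-01  8.47345937e-02  1.68891978e+00  3.88680018e-04
  1.36847551e+00  7.27272864e-01]
```

View pics/w5.png

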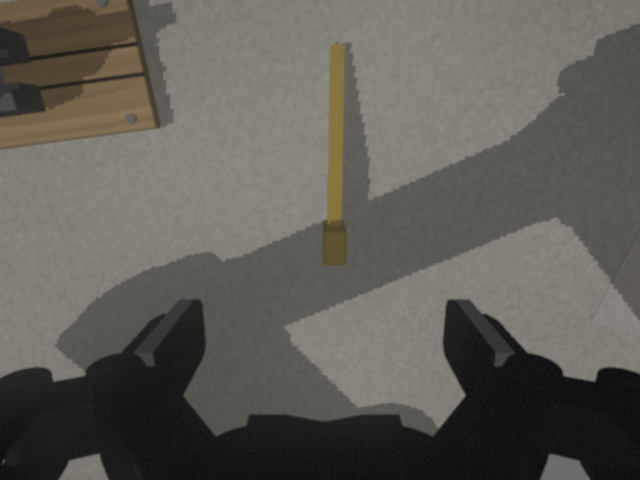

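View pics/side5.png

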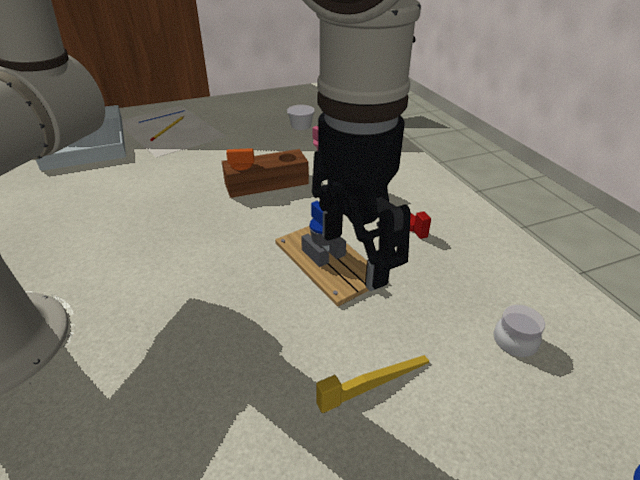

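Run:
```python
from h import *
import pickle
m=pickle.load(open('w5.pkl','rb')); im=np.load('w5.npy')
mk=mask(im,18,34,120,25); 
for c in blobs(mk,200): print(cv2.boundingRect(c),cv2.contourArea(c))
def row(y):
    x=np.where(mk[y,300:370])[0]+300; return x.min()-.0,x.max()
for y in (44,48,60,100,150,200,215,225,235,245,255,262): print(y,row(y))
# tip mid at top z5
print('tip',cast(m,[np.mean(row(45)),43],5).round(1))
cv2.imwrite('pics/w5c.png',cv2.resize(im[205:275,295:375],None,fx=8,fy=8,interpolation=cv2.INTER_CUBIC)[:,:,::-1])
```

```text
(324, 231, 22, 33) 579.0
(327, 45, 17, 182) 2053.0Traceback (most recent call last):
  File "<stdin>", line 8, in <module>
  File "<stdin>", line 7, in row
    return umr_minimum(a, axis, None, out, keepdims, initial, where)
ValueError: zero-size array to reduction operation minimum which has no identity
```

Run:
```python
from h import *
import pickle
m=pickle.load(open('w5.pkl','rb')); im=np.load('w5.npy')
mk=mask(im,18,34,120,25); 
def row(y):
    x=np.where(mk[y,300:370])[0]+300; return x.min(),x.max()
for y in (48,60,100,150,200,215,235,245,255,262): print(y,row(y))
print('tip',cast(m,[np.mean(row(46)),44.],5).round(1))
cv2.imwrite('pics/w5c.png',cv2.resize(im[205:275,295:375],None,fx=8,fy=8,interpolation=cv2.INTER_CUBIC)[:,:,::-1])
```

```text
48 (np.int64(332), np.int64(343))
60 (np.int64(331), np.int64(343))
100 (np.int64(331), np.int64(342))
150 (np.int64(330), np.int64(341))
200 (np.int64(329), np.int64(340))
215 (np.int64(329), np.int64(340))
235 (np.int64(325), np.int64(344))
245 (np.int64(325), np.int64(344))
255 (np.int64(324), np.int64(344))
262 (np.int64(325), np.int64(343))
tip [[ 605.1 -270.3    5. ]]
```

View pics/w5c.png

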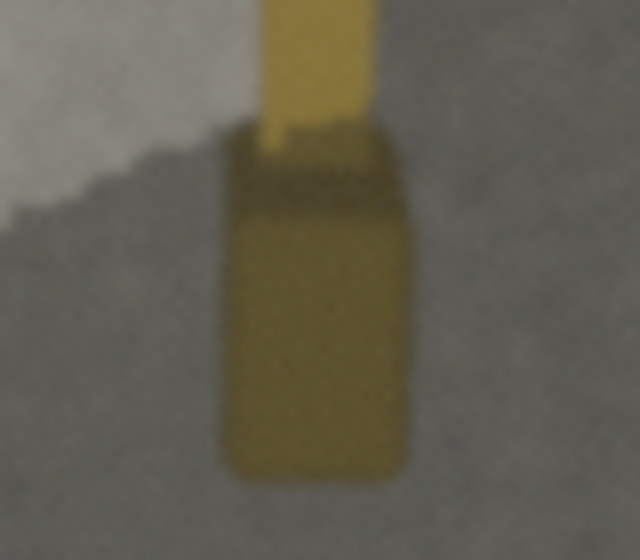

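Run:
```python
from h import *
import pickle
m=pickle.load(open('w5.pkl','rb'))
q=np.array([(228,216),(410,216),(406,482),(222,482)])/8+[295,205]-.45
P=cast(m,q,48); print(P.round(1)); d=np.diff(np.r_[P,P[:1]],axis=0);print(np.linalg.norm(d,axis=1).round(1),np.degrees(np.arctan2(d[:,1],d[:,0])).round(1),P.mean(0).round(1))
t=cast(m,[337.2,43.5],5)[0]; c=P.mean(0); print(t,np.degrees(np.arctan2(t[1]-c[1],t[0]-c[0])),np.hypot(*(t-c)[:2]))
```

```text
[[ 454.5 -272.8   48. ]
 [ 456.3 -291.5   48. ]
 [ 427.3 -294.3   48. ]
 [ 425.4 -274.9   48. ]]
[18.8 29.1 19.5 29.1] [ -84.5 -174.5   95.5    4.2] [ 440.9 -283.4   48. ]
[ 605.4497903  -270.03171515    5.        ] 4.639187999360061 165.1193259175371
```

```bash
python3 -m jog '[{"translation":[-0.0304,-0.0105,-0.03],"spin":-0.7,"grip":-1},{"translation":[0,0,-0.05],"spin":0,"grip":-1},{"translation":[0,0,-0.05],"spin":0,"grip":-1},{"translation":[0,0,-0.045],"spin":0,"grip":-1},{"translation":[0,0,-0.025],"spin":0,"grip":-1},{"translation":[0,0,-0.0098],"spin":0,"grip":-1},{"translation":[0,0,0],"spin":0,"grip":-1},{"translation":[0,0,0],"spin":0,"grip":1},{"translation":[0,0,0],"spin":0,"grip":1},{"translation":[0,0,0],"spin":0,"grip":1},{"translation":[0,0,0],"spin":0,"grip":1},{"translation":[0,0,0],"spin":0,"grip":1},{"translation":[0,0,0],"spin":0,"grip":1}]' 60
```

```text
time_s: 14.75
position: [441.2, -284.6, 16.6]
ee_rot: [-0.089, 2.178, -2.18]
contact_force: [-0.1, 1.1, 5.2]
width: 19.3
```

```bash
python3 -m jog '[{"translation":[0,0,0.03],"spin":0,"grip":1},{"translation":[0,0,0.03],"spin":0,"grip":1},{"translation":[0.0159,0.0081,0],"spin":9.84,"grip":1},{"translation":[0.0159,0.0081,0],"spin":9.84,"grip":1},{"translation":[0.0159,0.0081,0],"spin":9.84,"grip":1},{"translation":[0.0159,0.0081,0],"spin":9.84,"grip":1},{"translation":[0.0159,0.0081,0],"spin":9.84,"grip":1},{"translation":[0.0159,0.0081,0],"spin":9.84,"grip":1},{"translation":[0.0159,0.0081,0],"spin":9.84,"grip":1},{"translation":[0.0159,0.0081,0],"spin":9.84,"grip":1},{"translation":[0.0159,0.0081,0],"spin":9.84,"grip":1},{"translation":[0.0159,0.0081,0],"spin":9.84,"grip":1},{"translation":[0,0,0],"spin":0,"grip":1},{"translation":[0,0,0],"spin":0,"grip":1}]'
python3 - <<'E'
from h import *
import pickle
m=cam('wrist'); im=imaging.grab_frame('wrist'); cv2.imwrite('pics/w6.png',im[:,:,::-1]); np.save('w6.npy',im)
s=bot.read_state();pickle.dump((m,s['position'],s['ee_rot']),open('w6.pkl','wb')); print(m['xyz'],s['position'])
im=imaging.grab_frame('top');cv2.imwrite('pics/top6.png',im[:,:,::-1]);cv2.imwrite('pics/top6c.png',cv2.resize(im[100:340,250:520],None,fx=2.5,fy=2.5,interpolation=cv2.INTER_CUBIC)[:,:,::-1])
E
```

```text
time_s: 16.5
position: [599.0, -203.2, 75.2]
ee_rot: [-1.308, 1.042, -1.04]
contact_force: [0.6, -0.3, -1.0]
width: 19.1
[ 583.06896024 -137.70885684  218.88076033] [ 598.98964146 -203.39371393   75.45507637]
```

View pics/w6.png

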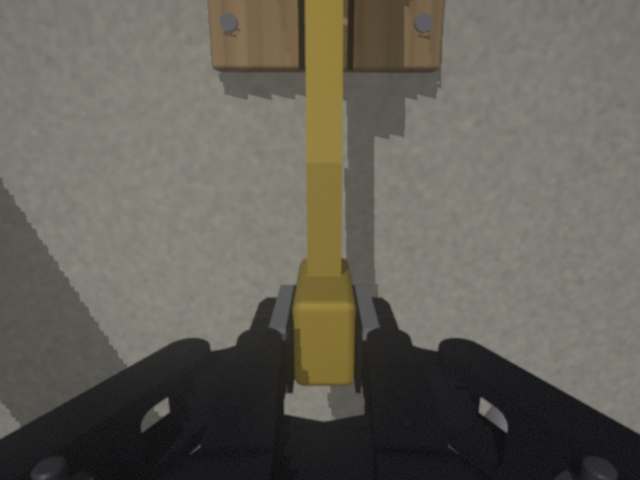

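View pics/top6c.png

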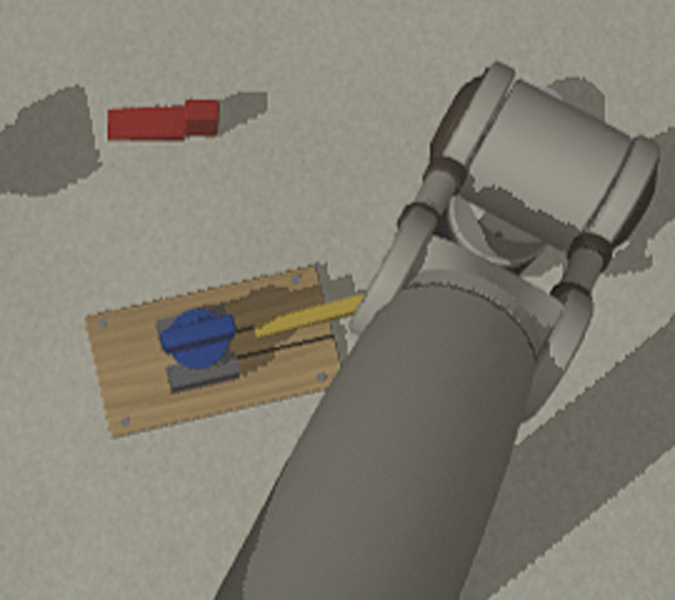

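```bash
python3 -m jog '[{"translation":[0,0,-0.03],"spin":0,"grip":1},{"translation":[0,0,-0.013],"spin":0,"grip":1},{"translation":[0,0,-0.0046],"spin":0,"grip":1},{"translation":[0,0,0],"spin":0,"grip":1},{"translation":[0,0,0],"spin":0,"grip":1}]'; python3 -m jog '[{"translation":[-0.0027,0.0117,0],"spin":0,"grip":1},{"translation":[-0.0027,0.0117,0],"spin":0,"grip":1},{"translation":[-0.0027,0.0117,0],"spin":0,"grip":1},{"translation":[-0.0027,0.0117,0],"spin":0,"grip":1},{"translation":[0,0,0],"spin":0,"grip":1}]'
python3 - <<'E'
from h import *
im=imaging.grab_frame('top');cv2.imwrite('pics/top7c.png',cv2.resize(im[180:300,260:420],None,fx=5,fy=5,interpolation=cv2.INTER_CUBIC)[:,:,::-1])
im=imaging.grab_frame('side');cv2.imwrite('pics/side7c.png',cv2.resize(im[180:330,260:420],None,fx=4,fy=4,interpolation=cv2.INTER_CUBIC)[:,:,::-1])
E
```

```text
time_s: 17.23
position: [600.6, -203.7, 29.3]
ee_rot: [-1.308, 1.037, -1.041]
contact_force: [0.2, 0.3, -1.1]
width: 18.9
time_s: 17.85
position: [589.0, -155.1, 28.6]
ee_rot: [-1.309, 1.038, -1.038]
contact_force: [-0.5, 0.7, -0.0]
width: 19.2
```

View pics/top7c.png

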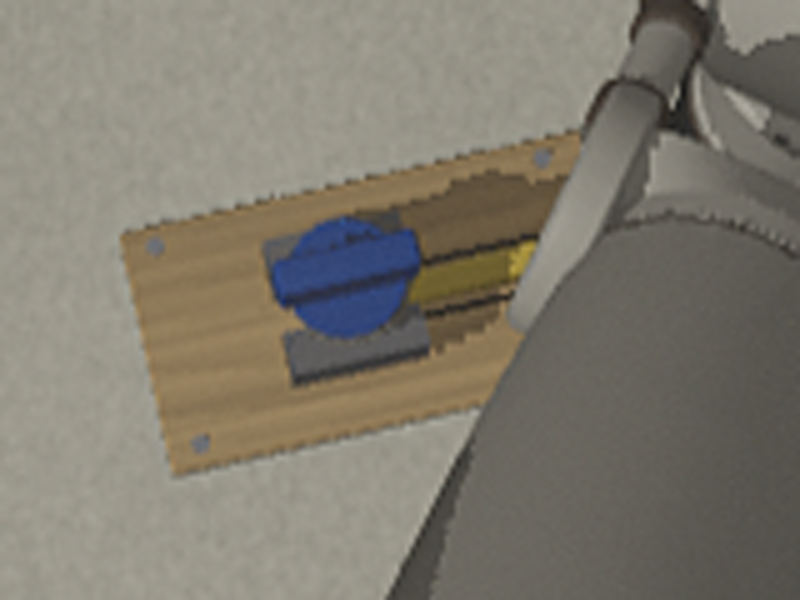

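View pics/side7c.png

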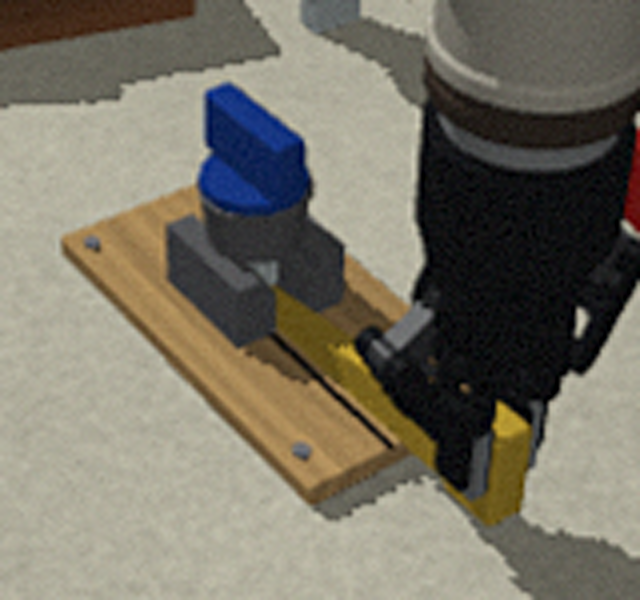

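```bash
python3 -m jog '[{"translation":[-0.0023,0.0097,0],"spin":0,"grip":1},{"translation":[-0.0023,0.0097,0],"spin":0,"grip":1},{"translation":[-0.0023,0.0097,0],"spin":0,"grip":1},{"translation":[0,0,0],"spin":0,"grip":1}]'; python3 -m jog '[{"translation":[-0.0023,0.0097,0],"spin":0,"grip":1},{"translation":[-0.0023,0.0097,0],"spin":0,"grip":1},{"translation":[-0.0023,0.0097,0],"spin":0,"grip":1},{"translation":[-0.0016,0.0068,0],"spin":0,"grip":1},{"translation":[0,0,0],"spin":0,"grip":1}]'
python3 - <<'E'
from h import *
im=imaging.grab_frame('top');cv2.imwrite('pics/top8c.png',cv2.resize(im[180:300,260:420],None,fx=5,fy=5,interpolation=cv2.INTER_CUBIC)[:,:,::-1])
im=imaging.grab_frame('side');cv2.imwrite('pics/side8c.png',cv2.resize(im[180:330,260:420],None,fx=4,fy=4,interpolation=cv2.INTER_CUBIC)[:,:,::-1])
E
```

```text
time_s: 18.45
position: [582.0, -126.1, 28.5]
ee_rot: [-1.308, 1.039, -1.038]
contact_force: [0.2, 1.9, 3.1]
width: 19.1
time_s: 19.08
position: [573.5, -90.2, 28.6]
ee_rot: [-1.308, 1.039, -1.037]
contact_force: [-0.9, 2.3, 4.4]
width: 19.4
```

View pics/top8c.png

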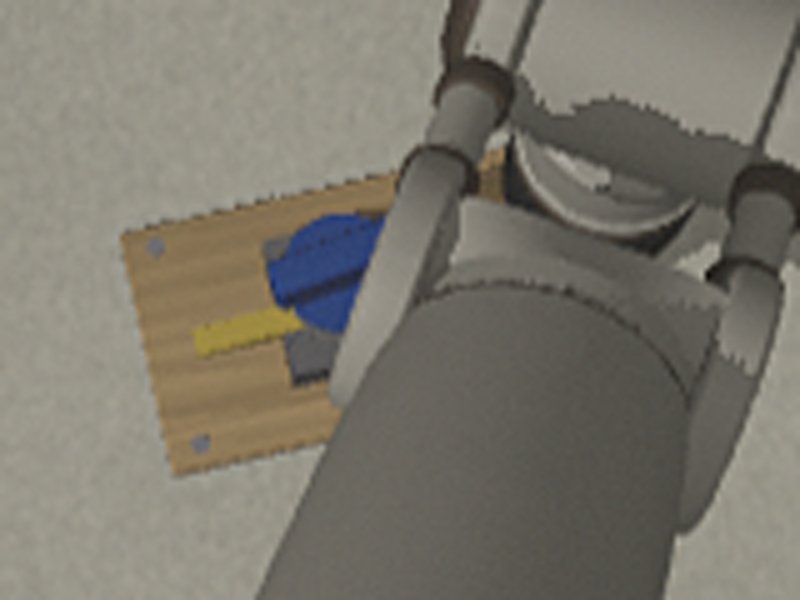

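View pics/side8c.png

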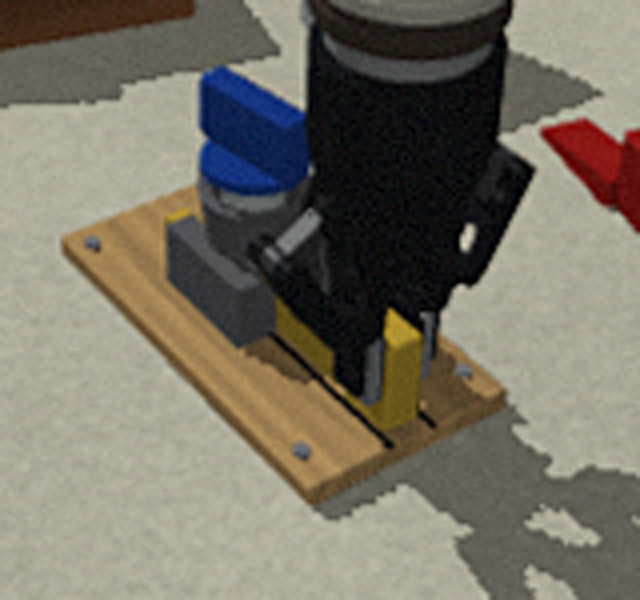

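```bash
python3 -m jog '[{"translation":[-0.0011,0.0047,0],"spin":0,"grip":1},{"translation":[-0.0011,0.0047,0],"spin":0,"grip":1},{"translation":[0,0,0],"spin":0,"grip":1},{"translation":[0,0,0],"spin":0,"grip":1}]'
python3 - <<'E'
from h import *
im=imaging.grab_frame('top');m=cam('top');mk=mask(im,20,34,110,40)
for c in blobs(mk,30):
    b=cv2.boundingRect(c); print(b)
    if 280<b[0]<340:
        k=c[:,0]; P=cast(m,k,17); a=np.radians(103.1); d=(P[:,:2]-[551.4,6.3])@[np.cos(a),np.sin(a)]; print('tip x',d.max(),np.sort(d)[-6:])
q=[(122.,237),(175,475)]
P=cast(m,np.array(q)/5+[260,180],12)[:,:2]; print((P-[551.4,6.3])@[np.cos(a),np.sin(a)], 'base end should be 90')
s=bot.read_state();print(s['position'],(s['position'][:2]-[551.4,6.3])@[np.cos(a),np.sin(a)],s['contact_force'])
E
```

```text
time_s: 19.68
position: [571.6, -81.9, 28.6]
ee_rot: [-1.308, 1.039, -1.039]
contact_force: [1.7, -1.8, 4.3]
width: 19.3
(0, 339, 21, 22)
(294, 241, 26, 11)
tip x 76.61606438704327 [74.36705597 74.99587978 75.490784   75.98535126 76.47958189 76.61606439]
(136, 100, 64, 13)
[87.36544713 88.30972408] base end should be 90
[571.60614498 -81.86497369  28.57773628] -90.45031471097275 [-0.18090119 -1.06390235  4.83719101]
```

```bash
python3 -m jog '[{"translation":[0,0,0],"spin":0,"grip":-1},{"translation":[0,0,0],"spin":0,"grip":-1},{"translation":[0,0,0],"spin":0,"grip":-1},{"translation":[0,0,0],"spin":0,"grip":-1},{"translation":[0,0,0],"spin":0,"grip":-1},{"translation":[0,0,0.02],"spin":0,"grip":-1},{"translation":[0,0,0.04],"spin":0,"grip":-1},{"translation":[0,0,0.05],"spin":0,"grip":-1},{"translation":[0.01,-0.045,0.03],"spin":0,"grip":-1},{"translation":[0.01,-0.045,0.03],"spin":0,"grip":-1},{"translation":[0.01,-0.045,0.01],"spin":0,"grip":-1},{"translation":[0,0,0],"spin":0,"grip":-1},{"translation":[0,0,0],"spin":0,"grip":-1}]'
python3 - <<'E'
from h import *
for n in('top','side','wrist'):
    im=imaging.grab_frame(n); np.save(n+'9.npy',im); cv2.imwrite(f'pics/{n}9.png',im[:,:,::-1])
im=np.load('top9.npy');cv2.imwrite('pics/top9c.png',cv2.resize(im[180:300,260:420],None,fx=5,fy=5,interpolation=cv2.INTER_CUBIC)[:,:,::-1])
im=np.load('side9.npy');cv2.imwrite('pics/side9c.png',cv2.resize(im[110:330,210:440],None,fx=2.7,fy=2.7,interpolation=cv2.INTER_CUBIC)[:,:,::-1])
im=np.load('top9.npy');m=cam('top');mk=mask(im,20,34,110,40);a=np.radians(103.1)
for c in blobs(mk,10):
    b=cv2.boundingRect(c); d=(cast(m,c[:,0],17)[:,:2]-[551.4,6.3])@[np.cos(a),np.sin(a)]; print(b,d.min(),np.sort(d)[-6:])
E
```

```text
time_s: 21.35
position: [601.3, -216.6, 209.0]
ee_rot: [-1.308, 1.039, -1.039]
contact_force: [-0.3, 0.4, 0.5]
width: 85.6
(0, 340, 21, 21) 689.2314229800387 [723.93745193 724.7354815  725.73263571 725.9983178  726.26382402
 726.52915455]
(294, 241, 26, 11) 22.202631899974193 [74.36705597 74.99587978 75.490784   75.98535126 76.47958189 76.61606439]
(342, 222, 36, 19) -109.54828026792568 [-31.78910993 -31.2441361  -30.72230308 -30.18944662 -29.65695431
 -29.12482576]
(136, 100, 64, 13) 216.46072286687294 [347.88123752 348.72882564 350.11422374 350.96021651 352.34725295
 352.76960327]
```

View pics/top9c.png

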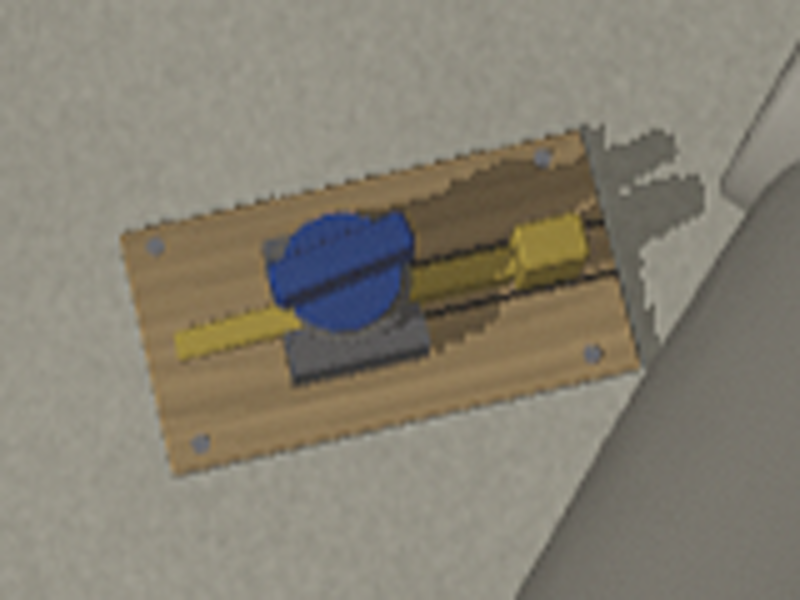

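View pics/side9c.png

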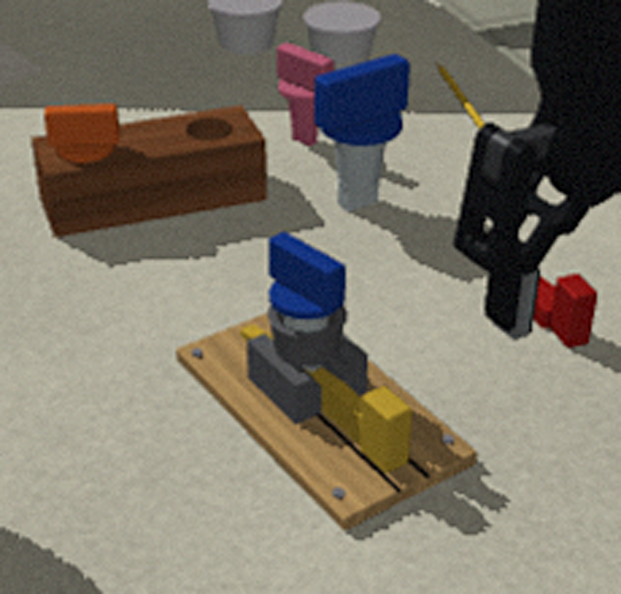

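View pics/wrist9.png

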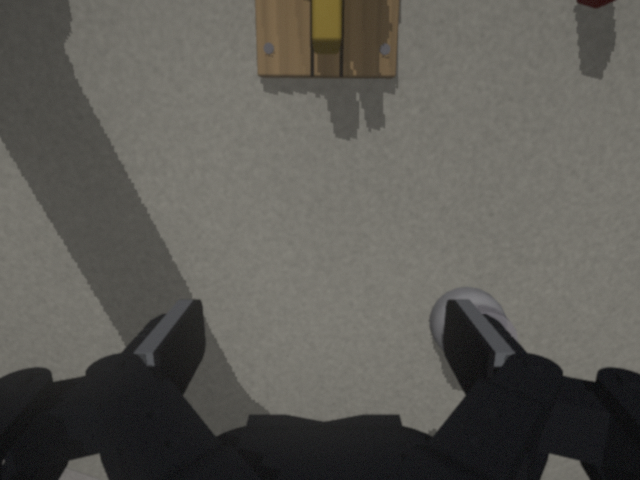

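Run:
```python
from h import *
m=cam('side');a=np.radians(103.1);o=np.array([551.4,6.3])
for f,n in (('side7','before'),('side9','after')): pass
for z in (113,118,123):
    P=[np.r_[o+x*np.array([np.cos(a),np.sin(a)])+y*np.array([-np.sin(a),np.cos(a)]),z] for x,y in((-30,8),(-30,-8),(30,8),(30,-8))]
    print(z,((proj(m,P)-[210,110]+.5)*2.7).round().tolist())
im=np.load('side9.npy');cv2.imwrite('pics/s9z.png',cv2.resize(im[185:245,295:355],None,fx=10,fy=10,interpolation=cv2.INTER_CUBIC)[:,:,::-1])
mk=mask(im,105,130,120,30)
for c in blobs(mk,100):
    b=cv2.boundingRect(c)
    if 290<b[0]<330: q=cv2.approxPolyDP(cv2.convexHull(c),1.5,True)[:,0]; print(((q-[210,110]+.5)*2.7).round().tolist())
```

```text
113 [[326.0, 294.0], [346.0, 286.0], [273.0, 251.0], [293.0, 244.0]]
118 [[326.0, 287.0], [346.0, 279.0], [273.0, 245.0], [293.0, 237.0]]
123 [[326.0, 281.0], [346.0, 273.0], [273.0, 238.0], [293.0, 231.0]]
[[271.0, 239.0], [288.0, 234.0], [344.0, 269.0], [342.0, 306.0], [323.0, 317.0], [279.0, 312.0], [271.0, 301.0]]
[[406.0, 61.0], [406.0, 104.0], [396.0, 136.0], [374.0, 144.0], [350.0, 144.0], [317.0, 126.0], [317.0, 77.0], [393.0, 55.0]]
```

The bar's top corners in the side view match the projection for z = 123 mm, which is home plus 10 mm, and the bar is in line with the slot. The plug is upright, the orange plug is still in the rack and the gripper is clear.

```bash
python3 -c "
from station import bot
print(bot.hand_in())"
```

```text
the job is handed in; nothing more can be done
None
```

The blue plug is in the socket, wedged up about 1 cm, and the job was handed in at about 21.5 s.

- **Plug:** I took the small blue plug from the rack and lowered it about 45° off the slot. It landed on the ledges, where the force rose to about 8 N at TCP z 100.7 mm. I pressed and twisted it 45°, and it dropped 14 mm to home, with about 7 N at the bottom. Then I let go.
- **Wedge:** I slid the yellow wedge in from the long end of the base until its grip was at socket x ≈ -90 mm. Then I released it and backed off.

**Last checks:**
- **Tip:** the top camera put it at socket x ≈ 75–77 mm, which is about 45–47 mm out of the far side. The known base end read about 2 mm short in that view, so the true figure may be up to 2 mm more; it is still within 4 to 5 cm.
- **Lift:** the side camera showed the bar's top matching z ≈ 123 mm, a lift of about 10 mm, with the bar in line with the slot.
- **Surroundings:** the orange plug was still in the rack and the robot was touching nothing. The highest contact force I read was about 10 N.

No check failed. The only disagreements were camera offsets of 1–2 mm.

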